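# Clamp the coupon and start the joint tester

## Robot

A 7-joint arm with a two-finger parallel gripper is mounted at the origin on the work surface. World frame = base frame: x ahead of the robot, y to its left, z up, the work surface at z = 0. Lengths are in m, angles in rad, forces in N, time in s.
With the tool pointing down it reaches from about 0.4 to 0.9 m from the base axis. Payload 5.6 kg.
Tool frame: the origin (TCP) lies midway between the tips of the shut fingers; the grasp point (between the pads) lies behind it (manip.hold_point_z is the z of the grasp point in the tool frame, in m); z points along the fingers, y is the line along which they close (so a half turn about z gives the same grasp; the last joint's range is limited). The gripper opens to 92 mm and grips with 3 to 60 N. Pads are 20 mm wide; open, the fingers measure 128 mm over their backs; the gripper's body (75 mm by 189 mm) begins 69 mm behind the grasp point.
Start: joints at [1.219, 0.468, -0.012, 1.603, 0.006, 1.071, -0.056], TCP at [0.198, -0.619, 0.215] pointing down, gripper open.
Joint ranges: [-2.53, 2.53], [-0.31, 2.02], [-1.57, 1.55], [0.28, 2.44], [-1.29, 4.43], [0.15, 1.84], [-2.92, 2.92]. Speed limits (rad/s): [2.57, 2.57, 3.14, 3.14, 3.14, 3.14, 3.14].

## Interface

Orientations are given as a rotation vector (axis times angle).
In Python, from bench import sensors, read_camera, manip gives the robot as it stands.
- The arm moves only by the shell command python3 -m handwheel 'ROWS' [FORCE]. ROWS is text: rows parted by semicolons, each of 7 numbers parted by spaces: the turn, a rotation vector about the tool's x, y, z in degrees, then the shift along the tool's x, y, z in mm, then the gripper command: -1 is shut, 1 is fully open, values between are in proportion. A call has 1 to 5 rows; each row shifts and turns the commanded pose from where the row before left it, along the tool's axes as they then stand; what a row does not reach is not made up. A row lasts 1/12 s, in which the tool goes at most 41.7 mm and 7.16 degrees, less where a joint would pass 70% of its speed; a pose out of reach is approached as far as the arm can. A call is refused whole if a number of a shift passes 41.7 or a number of a turn 7.16, either way. A call with a gripper value outside its range is refused whole. The fingers move at their own pace and stop on an object; FORCE is the grip in N (left out, the last holds). Time passes only in rows, so rows that do not move let the fingers close. It gives the time, the measured TCP pose, the force, the opening and the grip force at its end, in the units of the state.
- sensors.read_state(): the state, without advancing time (a new reading comes with each control period).
- read_camera(name): name is "side" or "top" or "wrist"; returns a dict with "frame" (480x640x3 uint8, blue, green, red), "range_z" (480x640 float32, m along the optical axis (not along the pixel's ray), 0 where there is no reading), "fx", "fy", "cx", "cy" (pixels), "k1" (the pictures are not rectified: a ray, as slopes to the right and down, at radius r is drawn at 1 + k1 r^2 times it, then the intrinsics apply), "R" (3x3) and "t" (3): a world point X has camera coordinates R X + t. Camera axes: x right, y down, z forward; pixel columns grow to the right and rows downward; lengths in m; the calibration is good to about 2 mm. A picture is of the moment at which its call begins.
- manip.sign_off(): hands the job in; it is judged then, once.
The state is a dict: "t": time; "qpos": joint angles; "dq": joint speeds; "joint_efforts": joint torques, N m; "position": TCP position; "orientation": TCP orientation; "wrist_force": force on the tool from outside, world axes, zero at the start; "moment": the same for the moment, N m; "width": opening from 0.0 (shut) to 1.0 (fully open); "grasp_force": force on a finger pad.
Only numpy, scipy, OpenCV 4.12 (cv2) and the standard library are available. Lean on these libraries where they do the work, as an engineer would, in place of code of your own. Each camera call takes 0.05 s, during which the arm holds its last target. There are 200 camera calls.

## Task

Get the steel coupon tested: stand the loose red crank on the brass hex stud of the clamp, fully down, and let go of it, then take it by its black knob and wind it clockwise to the stop so that the jaws grip the coupon. Only then press the green membrane key, which hardly moves, until it has felt at least 6 N, but never lean on it with more than 35 N; leave the crank on the stud, stay off the grey and red keys and do not disturb the pliers, the tape roll or the jar.

Things in the scene. Friction and masses are not known exactly. Their poses are not given: they have to be found in the camera images.
- crank_hub (a point): Loose crank, 0.4 kg, standing on its hub, socket down. This point is on the hub axis, 42 mm above the crank's foot, in the hub's dark round upper part (34 mm diameter, 28 to 52 mm above the foot): grip here. x points along the red arm (16 mm wide, 8 mm thick, 28 to 36 mm above the foot) to the knob 70 mm away; z up. It balances 8 mm from the axis towards the knob.
- crank_mouth (a point): Centre of the crank's foot, 42 mm below crank_hub; same axes. Here is the mouth of the hex socket: 22.4 mm across flats, 28 mm deep, flats facing +x, -x and every 60 degrees from there, in a bright six-sided sleeve 34 mm across flats outside.
- crank_knob: Centre of the crank's upright black knob, a cylinder of 22 mm diameter and 40 mm height, 70 mm from the hub axis and 58 mm above the crank's foot (its lower end is 2 mm above the arm). It revolves freely on its own pin, so a gripper can hold it and go round without twisting. Its x axis means nothing.
- stud_foot (a point): Centre of the foot of the upright brass hex stud, on the flat top of the blue gearbox, 80 mm above the table. The crank is fully down when its foot is here.
- stud_tip (a point): Tip of the stud, 27 mm above its foot. 20 mm across flats, 20 mm high, with a 7 mm cone on top, 10 mm across at the tip; flats face +x, -x of this frame and every 60 degrees from there; the frame turns with the stud. Within about 10 degrees of a fit the crank drops on; turned between fits it stays 16 mm up or more.
- spindle (a joint): Turn of the stud in rad: grows clockwise seen from above, from 0 (jaws open) to a hard stop at 3.6. Starts between 0 and 0.9. Needs about 0.2 N m, 0.3 at the end, stays where it is left, drives the spring-backed jaw 4 mm per rad; the jaw meets the coupon at about 3.2 and squeezes it with some 20 N at the stop. The crank has 0.28 rad of play either way on the stud.
- fixture: The grey and blue clamp, fixed. Origin on the table under the stud's axis; +x runs from the stud along the bed to the jaws. Grey base 120 mm wide, 30 mm high, from x = -55 to 220 mm; blue gearbox 100 x 100 mm, x = -55 to 45 mm, 80 mm high; jaws at x = 55 to 175 mm, 60 mm high.
- jaw: The moving jaw, with a copper face; origin at the foot of that face, on the bed; moves along the fixture's +x.
- coupon: Loose steel coupon lying between the jaws on the bed (30 mm above the table): a plate 50 x 36 x 8 mm with a smaller plate on top, 12 mm high in all; origin under its centre. Leave it where it lies; the jaw pushes it home.
- pod: Fixed grey keypad box, 120 x 180 mm, 45 mm high, white top; origin on the table under its centre. The three keys stand in a row along its y axis, 55 mm apart.
- key_start: The green round membrane key, 26 mm in diameter; origin at the centre of its top face, which is level, 3.5 mm proud of the pod and 48.5 mm above the table. It gives 1.5 mm at most, at 5 N per mm (7.5 N), then is solid. Pressed from above.
- key_menu: The grey key, like the green one; in the middle of the row. Not to be pressed.
- key_stop: The red key, like the green one; at the other end of the row. Not to be pressed.
- pliers: Bystander: blue-handled pliers lying flat, 155 mm long, 66 mm wide, 14 mm high.
- tape: Bystander: roll of masking tape lying flat, 90 mm diameter, 24 mm high.
- jar: Bystander: jar with a black lid, 52 mm diameter, 75 mm high.

How it is judged:
On the way, in this order (a step that is already met when the one before it is completed fails the run):
1. the crank sits fully down on the stud and is let go (distance between crank_mouth and stud_foot below 0.005 m and angle between crank_hub's own z axis and vertical below 0.1 rad and contact force between the fingers and crank below 0.1 N), for 0.2 s.
2. the crank is being wound by its knob (contact force between the fingers and crank_knob above 0.5 N and value of joint spindle above 1.8 rad), for 0.05 s.
3. the crank is wound to the stop and the jaws grip the coupon (value of joint spindle above 3.4 rad and contact force between jaw and coupon above 4 N), for 0.2 s.
4. the green key has felt at least 6 N (contact force between key_start and anything else above 6 N), for 0.1 s.
At the end, for the whole second after the job is handed in: The spindle is at its stop (beyond 3.4 rad), the jaw presses on the coupon (over 4 N), the crank stands fully down on the stud (foot within 5 mm of the stud's foot, tilt under 0.1 rad), the green key is free again and the coupon is at rest (all of step 3 and distance between crank_mouth and stud_foot below 0.005 m and angle between crank_hub's own z axis and vertical below 0.1 rad and contact force between key_start and anything else below 0.5 N and linear speed of coupon below 0.02 m/s); the robot touches nothing.
It fails at once if the green key pressed (over 2 N) before the jaws grip (contact force between key_start and anything else above 2 N and value of joint spindle below 3.4 rad).
It fails at once if the green key leant on with more than 35 N (contact force between key_start and anything else above 35 N).
It fails at once if the grey or the red key pressed (over 2 N) (contact force between any of key_menu, key_stop and anything else above 2 N).
It fails at once if pliers, tape roll or jar moved by more than 30 mm (distance of any of pliers, tape, jar from where it was at the start of the episode above 0.03 m).
It also fails if it takes over 72 s, if anything falls off the work surface, if the arm or the gripper's body presses on something with over 40 N, if the wrist force passes 120 N, or if a joint passes its speed limit or range.

## Working session

There is one attempt and no reset: what is moved stays moved. The work goes in short steps, Python scripts to look and compute and a shell command to move; the robot and the scene stay as the last step left them, time stands still between calls to the robot, and variables do not carry over. Pictures are saved under pics/ and viewed, at most 10 in all, crops included, and the job is handed in when it is done.

```bash
ls; mkdir -p pics
cat > h.py <<'E'
import numpy as np, cv2
from bench import sensors, read_camera, manip
from scipy.spatial.transform import Rotation as Rn
def cam(n):
    c=read_camera(n); c['R']=np.array(c['R']); c['t']=np.array(c['t']); return c
def ray(c,u,v):
    d=np.array([(u-c['cx'])/c['fx'],(v-c['cy'])/c['fy']]); s=d.copy()
    for _ in range(10): s=d/(1+c['k1']*(s@s))
    return np.array([s[0],s[1],1.])
def plane(c,u,v,z):
    d=c['R'].T@ray(c,u,v); o=-c['R'].T@c['t']; return o+d*(z-o[2])/d[2]
def depth(c,u,v):
    return c['R'].T@(ray(c,u,v)*c['range_z'][int(round(v)),int(round(u))]-c['t'])
E
python3 - <<'E'
from h import *
for n in ['top','side','wrist']:
    c=cam(n); cv2.imwrite(f'pics/{n}0.png',c['frame']); np.savez(f'{n}0.npz',**c)
    print(n,c['fx'],c['k1'],-c['R'].T@c['t'])
s=sensors.read_state(); print(s); print(manip.hold_point_z)
E
```

```text
pics
top 445.80009607974125 0.03947571704823839 [ 0.34416558 -0.00439024  1.21847805]
side 484.7387623916755 -0.03487564474749785 [ 0.44435094 -0.57953081  0.77087697]
wrist 333.6749025327104 -0.03906207853776147 [ 0.2707608  -0.59651736  0.38469286]
{'t': 0.15, 'qpos': array([ 1.21903222,  0.46817485, -0.01157959,  1.6034194 ,  0.00600796,
        1.07140566, -0.05631465]), 'dq': array([-0.00076457, -0.00288663, -0.00082061, -0.0023159 ,  0.00047519,
        0.00023086,  0.00246361]), 'joint_efforts': array([-3.19403334e-04, -5.20950007e+01, -1.29172043e-02, -2.43977219e+01,
       -5.67068125e-02,  1.52344251e-02,  6.94488085e-05]), 'position': array([ 0.19730717, -0.61885166,  0.21385616]), 'orientation': array([-3.10293497e+00, -4.82726338e-01,  5.19759169e-04]), 'wrist_force': array([ 0.00680445, -0.16750417, -0.25401846]), 'moment': array([0.05093144, 0.00432364, 0.0161709 ]), 'grasp_force': 0.0, 'width': 1.000735857990607}
-0.0187
```

View pics/top0.png

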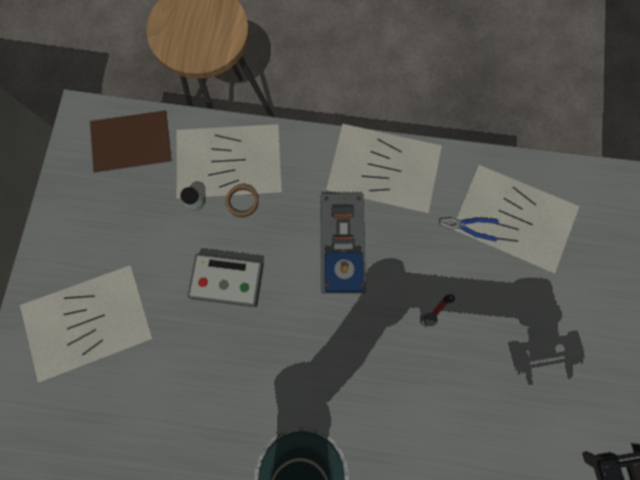

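View pics/side0.png

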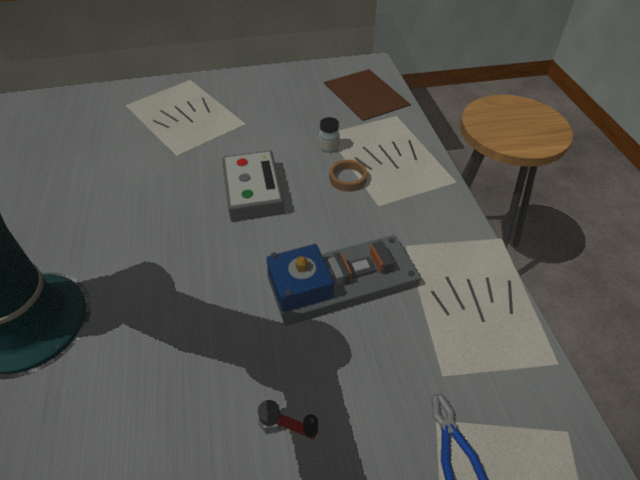

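Top view: hub at about (429,320), knob (449,299), stud (344,269), green key (244,288). The side view shows the hub at (268,412), knob (310,426), stud (302,265) and green key (247,194). Nothing stands in the way of the crank.

Run:
```python
from h import *
T=dict(np.load('top0.npz')); S=dict(np.load('side0.npz'))
print('axes',T['R'][:,0],T['R'][:,1])
def tri(a,b):
    A=[];B=[]
    for c,p in((T,a),(S,b)):
        o=-c['R'].T@c['t'];d=c['R'].T@ray(c,*p);d/=np.linalg.norm(d);P=np.eye(3)-np.outer(d,d);A.append(P);B.append(P@o)
    return np.linalg.solve(sum(A),sum(B))
for n,a,b,z in [('hub',(429,320),(268,408),.052),('knob',(449,299),(310,420),.078),('stud',(344,268.5),(302,262),.107),('green',(244,288),(247,194),.0485)]:
    print(n,tri(a,b).round(4),plane(T,*a,z).round(4),plane(S,*b,z).round(4),depth(T,*a).round(4),depth(S,*b).round(4))
def blob(c,lo,hi,z,box):
    m=cv2.inRange(cv2.cvtColor(c['frame'],cv2.COLOR_BGR2HSV),lo,hi);x0,y0,x1,y1=box
    q=np.zeros_like(m);q[y0:y1,x0:x1]=m[y0:y1,x0:x1];ys,xs=np.nonzero(q);print(len(xs),xs.mean(),ys.mean(),plane(c,xs.mean(),ys.mean(),z).round(4))
    return np.c_[xs,ys].astype(np.float32)
blob(T,(45,80,40),(85,255,255),.0485,(235,275,260,300))
blob(S,(45,80,40),(85,255,255),.0485,(230,180,265,210))
blob(T,(15,80,80),(35,255,255),.1,(325,255,360,285))
p=blob(T,(100,120,40),(130,255,255),.08,(310,240,370,300))
print('blue rect',r:=cv2.minAreaRect(p),[plane(T,*q,.08).round(4) for q in cv2.boxPoints(r)])
```

```text
axes [ 0.13313247 -0.96767926  0.21417891] [-0.99109384 -0.13063068  0.02585767]
hub [ 0.4214 -0.2733  0.0481] [ 0.4194 -0.2726  0.052 ] [ 0.4233 -0.2747  0.052 ] [ 0.4194 -0.2728  0.0515] [ 0.4233 -0.2751  0.0529]
knob [ 0.4794 -0.3138  0.0727] [ 0.4767 -0.3125  0.078 ] [ 0.4812 -0.3156  0.078 ] [ 0.4769 -0.313   0.0764] [ 0.4813 -0.3152  0.077 ]
stud [ 0.5172 -0.0388  0.0959] [ 0.5138 -0.0386  0.107 ] [ 0.5177 -0.0474  0.107 ] [ 0.5144 -0.0387  0.1033] [ 0.5182 -0.0434  0.1019]
green [0.4385 0.2134 0.0453] [0.4369 0.2126 0.0485] [0.4399 0.2102 0.0485] [0.4371 0.2131 0.046 ] [0.4399 0.2114 0.0474]
45 244.0 287.0 [0.4395 0.2131 0.0485]
70 246.88571428571427 193.34285714285716 [0.4398 0.2123 0.0485]
40 344.1 268.675 [ 0.5145 -0.0391  0.1   ]
1026 343.93469785575047 272.588693957115 [ 0.5074 -0.0405  0.08  ]
blue rect ((344.5, 272.0), (38.0, 37.0), 90.0) [array([0.5519, 0.0119, 0.08  ]), array([ 0.5648, -0.0832,  0.08  ]), array([ 0.4672, -0.0944,  0.08  ]), array([ 0.4546, -0.0011,  0.08  ])]
```

View pics/wrist0.png

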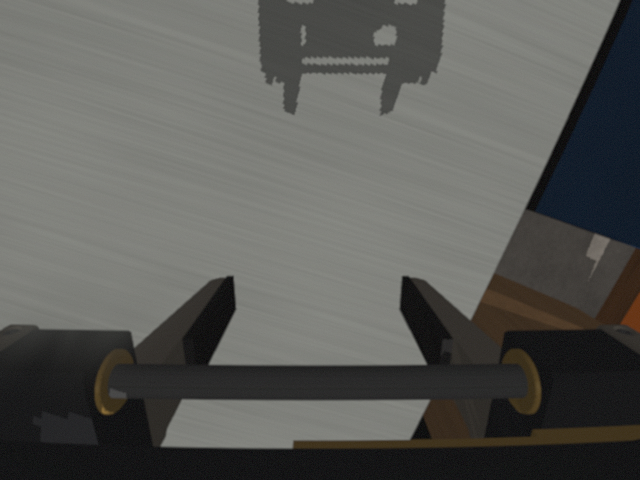

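The wrist view shows only the table between the open fingers. Crank estimate: hub (0.421,-0.273), yaw -35°, and the hub-to-knob length of 70 mm checks out. I'll move above it and turn the tool to yaw 145°.

```bash
cat >> h.py <<'E'
def pose():
    s=sensors.read_state(); R=Rn.from_rotvec(s['orientation']).as_matrix(); return s,np.array(s['position']),R
def goto(x,y,z,yaw=None):
    s,p,R=pose(); yw=np.degrees(np.arctan2(R[1,0],R[0,0]))
    print('t',s['t'],'pos',p.round(4),'yaw',yw.round(2),'tilt',np.degrees(np.arccos(-R[2,2])).round(2),'F',np.round(s['wrist_force'],1),'w',round(s['width'],3),'g',round(s['grasp_force'],1))
    print(' tool shift mm',(R.T@(np.array([x,y,z])-p)*1e3).round(1), '' if yaw is None else ' turn about tool z %.2f'%(-((yaw-yw+180)%360-180)))
E
r='0 0 0 28.8 -23.8 0 1'
python3 -m handwheel '0 0 0 28.8 -23.8 0 1;0 0 0 28.8 -23.8 0 1;0 0 0 28.8 -23.8 0 1;0 0 0 28.8 -23.8 0 1;0 0 0 28.8 -23.8 0 1'
python3 -m handwheel '0 0 0 28.8 -23.8 0 1;0 0 0 28.8 -23.8 0 1;0 0 0 28.8 -23.8 0 1;0 0 0 28.8 -23.8 0 1;0 0 0 28.8 -23.8 0 1'
python3 -m handwheel '0 0 0 28.8 -23.8 0 1;0 0 -7 0 0 0 1;0 0 -7 0 0 0 1;0 0 -7 0 0 0 1;0 0 -7 0 0 0 1' 
python3 -m handwheel '0 0 -7 0 0 0 1;0 0 -7 0 0 0 1;0 0 -7 0 0 0 1;0 0 -7 0 0 0 1;0 0 -7 0 0 0 1'
python3 -m handwheel '0 0 -7 0 0 0 1;0 0 -7 0 0 0 1;0 0 -7 0 0 0 1;0 0 -7 0 0 0 1;0 0 -7 0 0 0 1'
python3 -m handwheel '0 0 -7 0 0 0 1;0 0 -7 0 0 0 1;0 0 -7 0 0 0 1;0 0 -7 0 0 0 1;0 0 0 0 0 0 1'
python3 - <<'E'
from h import *
goto(.4215,-.2735,.215,145)
print(sensors.read_state()['qpos'])
c=cam('wrist');np.savez('w1.npz',**c);cv2.imwrite('pics/w1.png',c['frame'])
print(-c['R'].T@c['t'],c['R'].T[:,2])
E
```

```text
t: 0.57
position: [0.2991, -0.4604, 0.2144]
orientation: [-3.104, -0.483, 0.0]
wrist_force: [0.8, -0.8, 0.4]
width: 0.998
grasp_force: 0.0
t: 0.98
position: [0.4001, -0.3033, 0.2146]
orientation: [3.104, 0.483, -0.0]
wrist_force: [0.6, -1.3, 0.6]
width: 1.001
grasp_force: 0.0
t: 1.4
position: [0.4198, -0.2731, 0.2144]
orientation: [-2.891, -1.23, 0.001]
wrist_force: [-0.6, 0.6, 0.2]
width: 1.0
grasp_force: 0.0
t: 1.82
position: [0.4196, -0.2735, 0.2144]
orientation: [-2.388, -2.041, 0.0]
wrist_force: [-0.1, 0.2, -0.5]
width: 0.999
grasp_force: 0.0
t: 2.23
position: [0.4196, -0.2735, 0.2144]
orientation: [-1.664, -2.664, 0.0]
wrist_force: [-0.8, 0.5, 0.4]
width: 1.001
grasp_force: 0.0
t: 2.65
position: [0.4196, -0.2736, 0.2144]
orientation: [-0.974, -2.986, -0.0]
wrist_force: [0.3, 0.4, 0.9]
width: 0.999
grasp_force: 0.0
t 2.65 pos [ 0.4196 -0.2736  0.2144] yaw 143.86 tilt 0.03 F [0.3 0.4 0.9] w 0.999 g 0.0
 tool shift mm [-1.5  1.2 -0.6]  turn about tool z -1.14
[ 0.97882839  0.27134149 -0.54317718  1.93320603  0.16720126  0.98153713
  1.29838807]
[ 0.35695507 -0.22900798  0.38535545] [ 0.2213629  -0.16190775 -0.96165708]
```

View pics/w1.png

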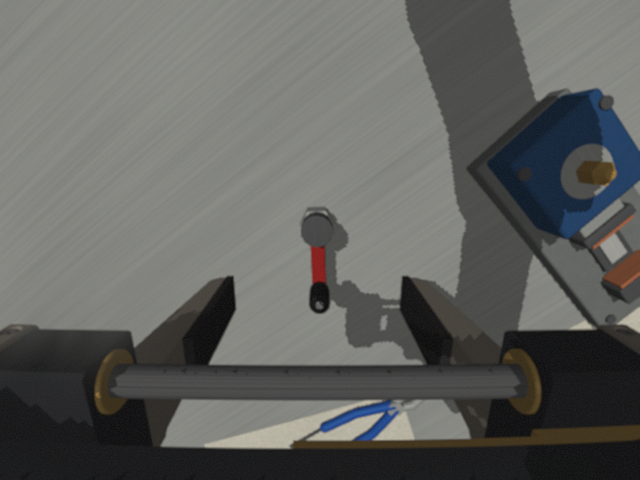

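The wrist view shows the hub disc at about (317,230), the knob top at (319,290), the arm almost along the image's vertical, and the stud at (600,173).

Run:
```python
from h import *
c=dict(np.load('w1.npz'));f=c['frame'];g=cv2.cvtColor(f,cv2.COLOR_BGR2GRAY)
hsv=cv2.cvtColor(f,cv2.COLOR_BGR2HSV)
m=cv2.inRange(hsv,(0,150,50),(8,255,255))|cv2.inRange(hsv,(172,150,50),(180,255,255));m[:,:290]=0;m[:,350:]=0;m[:240]=0;m[300:]=0
ys,xs=np.nonzero(m);print('arm px',len(xs),[ (y,xs[ys==y].min(),xs[ys==y].max()) for y in range(ys.min(),ys.max(),8)])
P=np.array([plane(c,x,y,.036)[:2] for x,y in zip(xs,ys)]);r=cv2.fitLine(P.astype(np.float32),cv2.DIST_L2,0,.01,.01).ravel()
print('arm yaw',np.degrees(np.arctan2(r[1],r[0])),r)
# hub disc by depth: height map
def hm(u0,u1,v0,v1):
    return np.array([[*depth(c,u,v),u,v] for v in range(v0,v1) for u in range(u0,u1) if c['range_z'][v,u]>0])
H=hm(290,350,195,325)
a=H[(H[:,2]>.046)&(H[:,2]<.058)&(H[:,4]<255)];print('hub',len(a),a.mean(0).round(4),np.ptp(a[:,:2],0))
(cx,cy),R=cv2.minEnclosingCircle(a[:,:2].astype(np.float32)*1000);print(cx,cy,R)
k=H[(H[:,2]>.068)];print('knob',len(k),k.mean(0).round(4));print(cv2.minEnclosingCircle(k[:,:2].astype(np.float32)*1000))
for q in[(317,230),(317,229)]:print(plane(c,*q,.052).round(4))
print(plane(c,319,290,.078).round(4))
```

```text
arm px 451 [(247, np.int64(312), np.int64(323)), (255, np.int64(312), np.int64(324)), (263, np.int64(312), np.int64(324)), (271, np.int64(313), np.int64(324)), (279, np.int64(313), np.int64(325))]
arm yaw -34.29143 [ 0.82618254 -0.56340253  0.4583074  -0.30186275]
hub 827 [ 4.226000e-01 -2.779000e-01  5.260000e-02  3.166312e+02  2.303096e+02] [0.03322808 0.03296364]
423.316650390625 -278.3411560058594 16.93990707397461
knob 395 [ 4.795000e-01 -3.161000e-01  7.750000e-02  3.193392e+02  3.020557e+02]
((480.97210693359375, -316.9217834472656), 10.936124801635742)
[ 0.4226 -0.2774  0.052 ]
[ 0.4218 -0.2768  0.052 ]
[ 0.4684 -0.3084  0.078 ]
```

Hub is about (0.4228,-0.277) with yaw -34.2°, and the measured radii (17 and 11 mm) match. Correct and descend.

```bash
python3 - <<'E'
from h import *
goto(.4228,-.277,.030,145.8)
E
python3 -m handwheel '0 0 -1.9 -4.5 -0.9 30 1;0 0 0 0 0 38 1;0 0 0 0 0 38 1;0 0 0 0 0 38 1;0 0 0 0 0 0 1' | tail -4
python3 - <<'E'
from h import *
goto(.4228,-.277,.030,145.8)
E
```

```text
t 2.7 pos [ 0.4196 -0.2736  0.2144] yaw 143.53 tilt 0.03 F [ 0.8  0.5 -0.1] w 1.003 g 0.0
 tool shift mm [ -4.7  -0.8 184.4]  turn about tool z -2.27
orientation: [-0.931, -2.988, -0.006]
wrist_force: [-0.2, 0.5, -0.6]
width: 1.0
grasp_force: 0.0
t 3.1167 pos [ 0.4182 -0.2745  0.0644] yaw 145.4 tilt 0.72 F [-0.2  0.5 -0.6] w 1.0 g 0.0
 tool shift mm [-5.6  0.5 34.3]  turn about tool z -0.40
```

```bash
python3 -m handwheel '0 0 0 0 0 0 1;0 0 0 0 0 0 1' | tail -1
python3 - <<'E'
from h import *
goto(.4228,-.277,.030,145.8); print(pose()[2])
E
```

```text
grasp_force: 0.0
t 3.2833 pos [ 0.4241 -0.2773  0.0722] yaw 145.53 tilt 0.12 F [ 1.5 -1.2  0.2] w 0.999 g 0.0
 tool shift mm [ 1.4 -0.5 42.2]  turn about tool z -0.27
[[-8.24373316e-01  5.66043666e-01  1.79005433e-03]
 [ 5.66042702e-01  8.24375247e-01 -1.05448744e-03]
 [-2.07256242e-03  1.43955885e-04 -9.99997842e-01]]
```

```bash
python3 -m handwheel '0 0 0 1 -0.5 14 1;0 0 0 0 0 14 1;0 0 0 0 0 14 1;0 0 0 0 0 0 1;0 0 0 0 0 0 1' | tail -1
python3 - <<'E'
from h import *
goto(.4228,-.277,.030,145.8)
E
```

```text
grasp_force: 0.0
t 3.7 pos [ 0.423  -0.2776  0.0306] yaw 145.55 tilt 0.17 F [-0.1  0.2  1.3] w 0.999 g 0.0
 tool shift mm [0.5 0.4 0.6]  turn about tool z -0.25
```

```bash
for i in 1 2; do python3 -m handwheel '0 0 0 0 0 0 -1;0 0 0 0 0 0 -1;0 0 0 0 0 0 -1;0 0 0 0 0 0 -1;0 0 0 0 0 0 -1' 40 | tail -2; done
python3 - <<'E'
from h import *
goto(.4228,-.277,.2)
E
python3 -m handwheel '0 0 0 0 0 -10 -1;0 0 0 0 0 -30 -1;0 0 0 0 0 -30 -1;0 0 0 0 0 -30 -1;0 0 0 0 0 -30 -1' 
python3 -m handwheel '0 0 0 0 0 -30 -1;0 0 0 0 0 -10 -1;0 0 0 0 0 0 -1;0 0 0 0 0 0 -1' | tail -2
python3 - <<'E'
from h import *
goto(.4228,-.277,.2,145.8)
T=cam('top');np.savez('top1.npz',**T);S=cam('side');np.savez('side1.npz',**S);c=cam('wrist');np.savez('w2.npz',**c)
im=np.vstack([cv2.resize(c['frame'],(800,600))[300:600],cv2.resize(S['frame'][150:330,180:660],(800,300))]);cv2.imwrite('pics/m2.png',im)
E
```

```text
width: 0.657
grasp_force: 0.0
width: 0.362
grasp_force: 40.0
t 4.5333 pos [ 0.4218 -0.2767  0.0285] yaw 145.6 tilt 0.01 F [ 0.7 -0.2  0.7] w 0.362 g 40.0
 tool shift mm [  -1.     0.3 -171.5] 
t: 4.95
position: [0.4209, -0.2762, 0.1599]
orientation: [-0.928, -3.0, -0.001]
wrist_force: [-0.5, 0.1, -3.7]
width: 0.36
grasp_force: 40.0
width: 0.364
grasp_force: 40.0
t 5.2833 pos [ 0.4209 -0.2767  0.1978] yaw 145.57 tilt 0.06 F [-0.2  0.1 -4.6] w 0.364 g 40.0
 tool shift mm [-1.7  0.8 -2.2]  turn about tool z -0.23
```

View pics/m2.png

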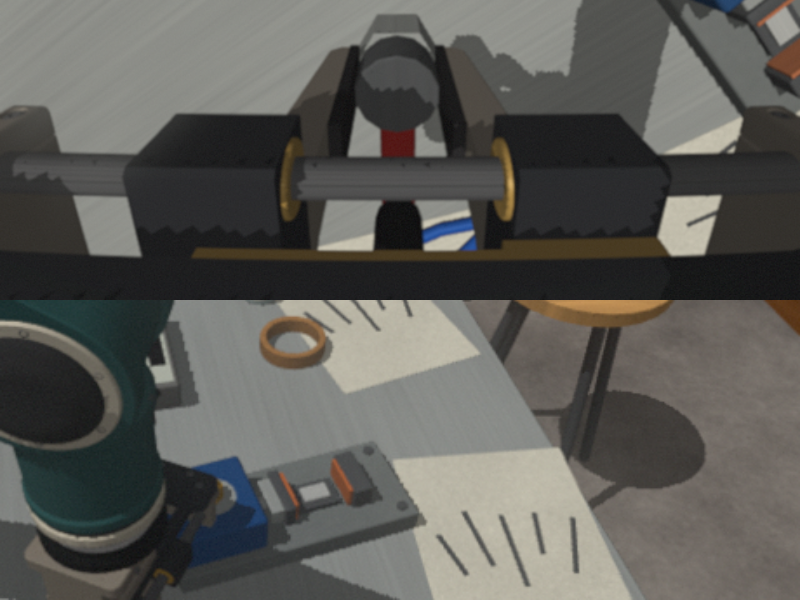

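The wrist crop shows the hub held squarely between the pads with the arm straight down the image, and the side crop shows the stud still clear. Next, hold the crank beside the stud and look at its flats.

```bash
python3 -m handwheel '0 0 0 -5 35.4 2 -1;0 0 0 -5 35.4 5 -1;0 0 0 -5 35.4 5 -1;0 0 0 -5 35.4 5 -1;0 0 0 -5 35.4 5 -1' |tail -2
python3 -m handwheel '0 0 0 -5 35.4 5 -1;0 0 0 -5 35.4 5 -1;0 0 0 0 0 0 -1;0 0 0 0 0 0 -1;0 0 0 0 0 0 -1' | tail -2
python3 - <<'E'
from h import *
goto(.516,-.041,.165,145.8)
c=cam('wrist');np.savez('w3.npz',**c)
# project approx stud tip
q=c['R']@np.array([.516,-.041,.107])+c['t'];s=q[:2]/q[2];s=s*(1+c['k1']*(s@s));u,v=s[0]*c['fx']+c['cx'],s[1]*c['fy']+c['cy'];print(u,v)
u,v=int(u),int(v);x0=max(0,min(u-60,520));y0=max(0,v-50)
print(x0,y0);cr=cv2.resize(c['frame'][y0:y0+100,x0:x0+120],(720,600),interpolation=cv2.INTER_CUBIC)
cv2.imwrite('pics/w3.png',cv2.convertScaleAbs(cr,alpha=1.6))
E
```

```text
width: 0.359
grasp_force: 40.0
width: 0.359
grasp_force: 40.0
t 6.2667 pos [ 0.5895 -0.0923  0.1646] yaw 145.62 tilt 0.22 F [-0.3 -0.1 -4.5] w 0.359 g 40.0
 tool shift mm [89.6  0.8 -0.1]  turn about tool z -0.18
320.24519741103904 127.86406678359585
260 77
```

View pics/w3.png

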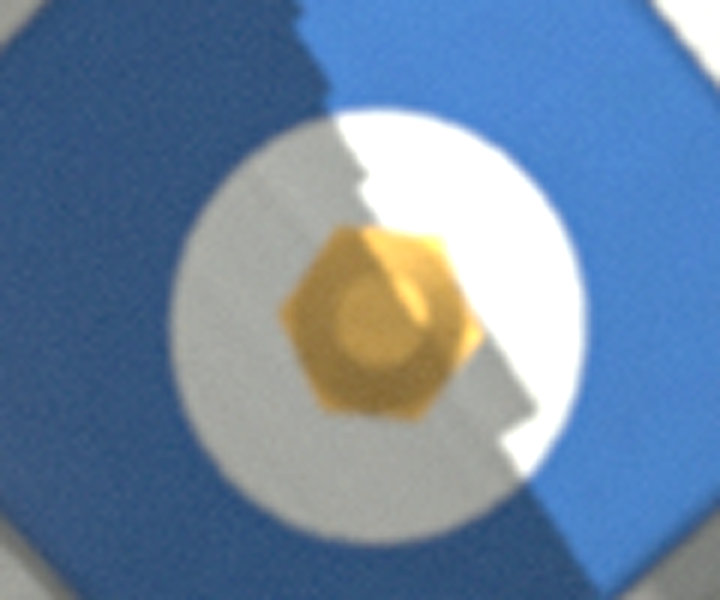

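The crop shows the stud from above: hex corners at crop (283,312), (343,228), (440,237), (485,330), (418,420), (325,408), with the tip centre at (380,322).

Run:
```python
from h import *
c=dict(np.load('w3.npz'));px=lambda x,y:(260+(x+.5)/6-.5,77+(y+.5)/6-.5)
C=np.array([plane(c,*px(*q),.1) for q in [(283,312),(343,228),(440,237),(485,330),(418,420),(325,408)]])
o=C.mean(0);print('hex centre',o.round(4),'rad',np.linalg.norm(C-o,axis=1).round(4))
a=np.degrees(np.arctan2(*(C-o)[:,1::-1].T));print('corner angles',a.round(1))
z=np.exp(6j*np.radians(a)).mean();print('corner mod60',np.degrees(np.angle(z))/6%60)
print('tip',plane(c,*px(380,322),.107).round(4),'washer',plane(c,*px(378,327),.08).round(4),'d',depth(c,*px(380,322)).round(4))
H=np.array([[*depth(c,u,v),u,v] for v in range(180,330) for u in range(270,370) if c['range_z'][v,u]>0])
s,p,R=pose()
h=H[abs(H[:,2]-(p[2]+.0235))<.005];t=(h[:,:3]-p)@R
sel=abs(t[:,1])<.0185;h=h[sel];t=t[sel];print('hub z',len(h),np.median(h[:,2]),'tool x range',t[:,0].min()*1e3,t[:,0].max()*1e3,'y',t[:,1].min()*1e3,t[:,1].max()*1e3)
print('v',h[:,4].min(),h[:,4].max(),'u',h[:,3].min(),h[:,3].max())
f=c['frame'];cv2.imwrite('pics/w3b.png',cv2.convertScaleAbs(cv2.resize(f[170:370,220:420],(600,600)),alpha=1.8))
```

```text
hex centre [ 0.5182 -0.04    0.1   ] rad [0.0112 0.011  0.0112 0.0116 0.0113 0.0112]
corner angles [-130.5  169.2  110.8   52.   -13.1  -69.4]
corner mod60 49.82200588079405
tip [ 0.5182 -0.0404  0.107 ] washer [ 0.5176 -0.0398  0.08  ] d [ 0.5182 -0.0404  0.1075]
hub z 3036 0.1888784470154518 tool x range -9.649037816376014 15.32658570428494 y -18.49318747274791 18.48083817782377
v 280.0 329.0 u 279.0 357.0
```

View pics/w3b.png

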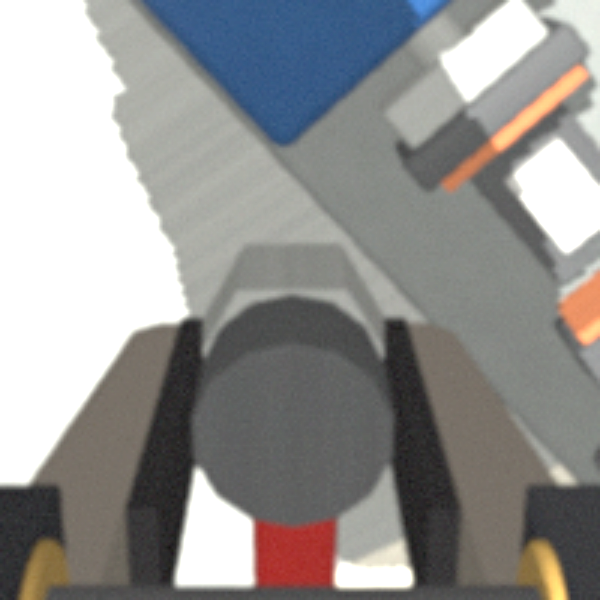

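The view shows the hub's top disc at crop (293,435), sitting upright between the pads, and the sleeve's front corners below it.

Run:
```python
from h import *
c=dict(np.load('w3.npz'));s,p,R=pose()
for q in[(293,435),(293,345),(293,525),(193,430),(393,430)]:
    P=plane(c,220+(q[0]+.5)/3-.5,170+(q[1]+.5)/3-.5,.1885);print(P.round(4),((P-p)@R*1e3).round(1))
```

```text
[ 0.5904 -0.0941  0.1885] [ -1.2  -0.1 -23.4]
[ 0.5774 -0.0851  0.1885] [ 14.6  -0.2 -23.4]
[ 0.6043 -0.1036  0.1885] [-18.   -0.1 -23.4]
[ 0.5805 -0.107   0.1885] [ -0.4 -16.4 -23.4]
[ 0.5989 -0.0801  0.1885] [ -0.3  16.2 -23.4]
```

```bash
python3 -m handwheel '0 0 5.8 0 0 0 -1;0 0 0 0 0 0 -1;0 0 0 0 0 0 -1' |tail -1
python3 - <<'E'
from h import *
goto(.5169,-.0392,.150,139.8)
E
```

```text
grasp_force: 40.0
t 6.5667 pos [ 0.59   -0.0937  0.1665] yaw 139.8 tilt 0.06 F [ 0.4  0.3 -4.2] w 0.361 g 40.0
 tool shift mm [91.  -5.5 16.5]  turn about tool z 0.00
```

```bash
python3 -m handwheel '0 0 0 30 -2 4 -1;0 0 0 30 -2 4 -1;0 0 0 31 -1.5 4 -1;0 0 0 0 0 4 -1;0 0 0 0 0 0 -1' |tail -1
python3 -m handwheel '0 0 0 0 0 0 -1;0 0 0 0 0 0 -1'|tail -1
python3 - <<'E'
from h import *
goto(.5169,-.0392,.1085,139.8)
E
```

```text
grasp_force: 40.0
grasp_force: 40.0
t 7.15 pos [ 0.5187 -0.0388  0.151 ] yaw 139.73 tilt 0.09 F [-0.1  1.  -4.7] w 0.362 g 40.0
 tool shift mm [ 1.2 -1.5 42.5]  turn about tool z -0.07
```

```bash
python3 -m handwheel '0 0 0 1.2 -1.5 5 -1;0 0 0 0 0 5 -1;0 0 0 0 0 5 -1;0 0 0 0 0 0 -1' |tail -3
python3 - <<'E'
from h import *
goto(.5169,-.0392,.1085,139.8)
E
python3 -m handwheel '0 0 0 0 0 3 -1;0 0 0 0 0 3 -1;0 0 0 0 0 3 -1;0 0 0 0 0 0 -1' |tail -3
python3 - <<'E'
from h import *
goto(.5169,-.0392,.1085,139.8)
E
```

```text
wrist_force: [-0.8, 0.3, -4.7]
width: 0.361
grasp_force: 40.0
t 7.4833 pos [ 0.5149 -0.0383  0.1341] yaw 139.77 tilt 0.14 F [-0.8  0.3 -4.7] w 0.361 g 40.0
 tool shift mm [-2.2  0.6 25.6]  turn about tool z -0.03
wrist_force: [0.1, -0.2, -4.7]
width: 0.36
grasp_force: 40.0
t 7.8167 pos [ 0.5155 -0.0379  0.126 ] yaw 139.8 tilt 0.04 F [ 0.1 -0.2 -4.7] w 0.36 g 40.0
 tool shift mm [-1.9 -0.1 17.5]  turn about tool z -0.00
```

No contact force with the foot already below the hex shoulder, so it's over the stud. Continue down.

```bash
python3 -m handwheel '0 0 0 -1 0 3 -1;0 0 0 0 0 3 -1;0 0 0 0 0 3 -1;0 0 0 0 0 0 -1' |tail -3
python3 - <<'E'
from h import *
goto(.5169,-.0392,.1085,139.8)
E
python3 -m handwheel '0 0 0 0 0 2 -1;0 0 0 0 0 2 -1;0 0 0 0 0 2 -1;0 0 0 0 0 0 -1;0 0 0 0 0 0 -1' |tail -3
python3 - <<'E'
from h import *
goto(.5169,-.0392,.1085,139.8)
E
```

```text
wrist_force: [0.5, -0.1, -3.6]
width: 0.363
grasp_force: 40.0
t 8.15 pos [ 0.516  -0.0387  0.1169] yaw 139.79 tilt 0.07 F [ 0.5 -0.1 -3.6] w 0.363 g 40.0
 tool shift mm [-1.   0.2  8.4]  turn about tool z -0.01
wrist_force: [-0.7, 0.3, -3.1]
width: 0.359
grasp_force: 40.0
t 8.5667 pos [ 0.5164 -0.0386  0.1115] yaw 139.8 tilt 0.01 F [-0.7  0.3 -3.1] w 0.359 g 40.0
 tool shift mm [-0.7 -0.2  3. ]  turn about tool z -0.00
```

```bash
python3 -m handwheel '0 0 0 0 0 2 -1;0 0 0 0 0 1 -1;0 0 0 0 0 0 -1;0 0 0 0 0 0 1;0 0 0 0 0 0 1' |tail -3
python3 -m handwheel '0 0 0 0 0 0 1;0 0 0 0 0 0 1;0 0 0 0 0 0 1;0 0 0 0 0 0 1;0 0 0 0 0 0 1' |tail -3
python3 - <<'E'
from h import *
goto(.5169,-.0392,.1085,139.8)
E
python3 -m handwheel '0 0 0 0 0 -20 1;0 0 0 0 0 -30 1;0 0 0 0 0 -30 1;0 0 0 0 0 -25 1;0 0 0 0 0 0 1' |tail -3
python3 -m handwheel '0 0 0 0 0 0 1;0 0 0 0 0 0 1' |tail -3
python3 - <<'E'
from h import *
goto(.5169,-.0392,.1085,139.8)
c=cam('wrist');np.savez('w4.npz',**c)
cv2.imwrite('pics/w4.png',cv2.convertScaleAbs(c['frame'],alpha=1.4))
H=np.array([[*depth(c,u,v),u,v] for v in range(0,480) for u in range(200,440) if c['range_z'][v,u]>0])
k=H[(H[:,2]>.148)&(H[:,2]<.165)&(np.hypot(H[:,0]-.518,H[:,1]+.04)<.1)];print('knob',len(k),k.mean(0).round(4))
if len(k):print(cv2.minEnclosingCircle(k[:,:2].astype(np.float32)*1000))
k=H[(H[:,2]>.126)&(H[:,2]<.14)&(np.hypot(H[:,0]-.518,H[:,1]+.04)<.03)];print('hub',len(k),k.mean(0).round(4));print(cv2.minEnclosingCircle(k[:,:2].astype(np.float32)*1000))
E
```

```text
wrist_force: [0.7, 0.2, 0.2]
width: 0.485
grasp_force: 0.0
wrist_force: [-0.3, -0.3, -0.2]
width: 0.841
grasp_force: 0.0
t 9.4 pos [ 0.5166 -0.0386  0.1086] yaw 139.79 tilt 0.01 F [-0.3 -0.3 -0.2] w 0.841 g 0.0
 tool shift mm [-0.6 -0.2  0.1]  turn about tool z -0.01
wrist_force: [0.3, 0.4, 0.4]
width: 1.003
grasp_force: 0.0
wrist_force: [1.2, 0.0, -0.8]
width: 1.003
grasp_force: 0.0
t 9.9833 pos [ 0.516  -0.0389  0.213 ] yaw 139.77 tilt 0.06 F [ 1.2  0.  -0.8] w 1.003 g 0.0
 tool shift mm [ -1.    0.4 104.5]  turn about tool z -0.03
knob 687 [ 5.697000e-01 -8.370000e-02  1.572000e-01  3.192533e+02  3.441674e+02]
((571.4129028320312, -84.92923736572266), 11.057861328125)
hub 1391 [ 5.169000e-01 -3.990000e-02  1.327000e-01  3.183681e+02  2.505234e+02]
((517.8232421875, -40.25437545776367), 17.095378875732422)
```

View pics/w4.png

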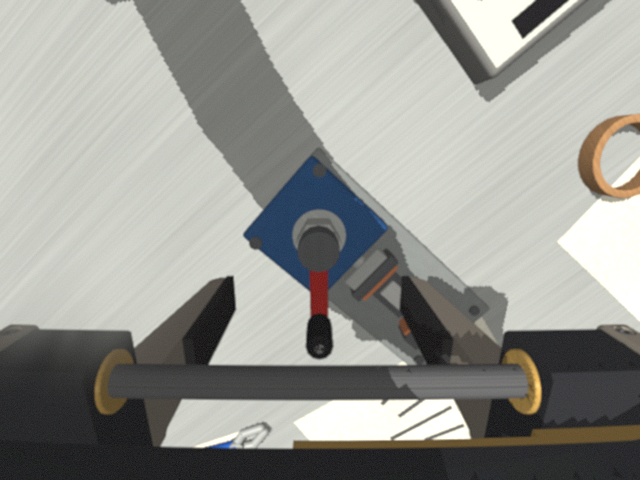

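The crank stands straight down on the washer: hub top 132.7 mm, knob top 157 mm, 69.7 mm between the axes, yaw -39.8°. It is fully seated. Now to the knob.

```bash
python3 -m handwheel '0 0 0 -36 0 0 1;0 0 0 -36 0.5 0 1;0 0 0 0 0 20 1;0 0 0 0 0 0 1;0 0 0 0 0 0 1' |tail -1
python3 - <<'E'
from h import *
goto(.5714,-.0849,.122,139.8)
E
python3 -m handwheel '0 0 0 0 0 25 1;0 0 0 0 0 25 1;0 0 0 0 0 20 1;0 0 0 0 0 0 1;0 0 0 0 0 0 1' |tail -1
python3 - <<'E'
from h import *
goto(.5714,-.0849,.122,139.8)
t=np.radians(np.arange(0,187,6));P=np.c_[-70*np.cos(t),-70*np.sin(t)];print(np.diff(P,axis=0).round(1).tolist())
E
```

```text
grasp_force: 0.0
t 10.45 pos [ 0.57   -0.084   0.1912] yaw 139.82 tilt 0.33 F [-0.3  1.2 -0.2] w 1.002 g 0.0
 tool shift mm [-2.   0.4 69.2]  turn about tool z 0.02
grasp_force: 0.0
t 10.8667 pos [ 0.5709 -0.0837  0.1235] yaw 139.88 tilt 0.12 F [-0.8 -0.   0. ] w 1.004 g 0.0
 tool shift mm [-1.2 -0.6  1.5]  turn about tool z 0.08
[[0.4, -7.3], [1.1, -7.2], [1.9, -7.1], [2.6, -6.8], [3.3, -6.5], [4.0, -6.1], [4.6, -5.7], [5.2, -5.2], [5.7, -4.6], [6.1, -4.0], [6.5, -3.3], [6.8, -2.6], [7.1, -1.9], [7.2, -1.1], [7.3, -0.4], [7.3, 0.4], [7.2, 1.1], [7.1, 1.9], [6.8, 2.6], [6.5, 3.3], [6.1, 4.0], [5.7, 4.6], [5.2, 5.2], [4.6, 5.7], [4.0, 6.1], [3.3, 6.5], [2.6, 6.8], [1.9, 7.1], [1.1, 7.2], [0.4, 7.3], [-0.4, 7.3]]
```

```bash
python3 -m handwheel '0 0 0 -1 -0.6 1 -1;0 0 0 0 0 0 -1;0 0 0 0 0 0 -1;0 0 0 0 0 0 -1;0 0 0 0 0 0 -1' 25 |tail -1
python3 -m handwheel '0 0 0 0 0 0 -1;0 0 0 0 0 0 -1;0 0 0 0 0 0 -1;0 0 0 0 0 0 -1;0 0 0 0 0 0 -1' 25 |tail -1
python3 -m handwheel '0 0 0 0 0 0 -1;0 0 0 0 0 0 -1' 25 |tail -3
python3 - <<'E'
from h import *
goto(.5714,-.0849,.122,139.8)
E
python3 -m handwheel '0 0 0 0.4 -7.3 0 -1;0 0 0 1.1 -7.2 0 -1;0 0 0 1.9 -7.1 0 -1;0 0 0 0 0 0 -1;0 0 0 0 0 0 -1' |tail -3
cat >> h.py <<'E'
def arc(hub=(.5178,-.0400)):
    s,p,R=pose();d=p[:2]-hub;print('t',round(s['t'],2),'crank yaw %.1f'%np.degrees(np.arctan2(d[1],d[0])),'r %.1f'%(1e3*np.hypot(*d)),'z %.4f'%p[2],'F',np.round(s['wrist_force'],1),'g',round(s['grasp_force'],1),'w',round(s['width'],3))
E
python3 -c "from h import *;arc()"
```

```text
grasp_force: 0.0
grasp_force: 0.0
wrist_force: [0.2, 0.2, 0.5]
width: 0.23
grasp_force: 25.0
t 11.8667 pos [ 0.5722 -0.0858  0.1225] yaw 139.79 tilt 0.0 F [0.2 0.2 0.5] w 0.23 g 25.0
 tool shift mm [1.2 0.2 0.5]  turn about tool z -0.01
wrist_force: [-1.5, 1.4, -0.7]
width: 0.235
grasp_force: 25.0
t 12.28 crank yaw -58.8 r 70.7 z 0.1224 F [-1.5  1.4 -0.7] g 25.0 w 0.235
```

```bash
python3 -m handwheel '0 0 0 2.6 -6.8 0 -1;0 0 0 3.3 -6.5 0 -1;0 0 0 4 -6.1 0 -1;0 0 0 0 0 0 -1' |tail -1
python3 -c "from h import *;arc()"
python3 -m handwheel '0 0 0 4.6 -5.7 0 -1;0 0 0 5.2 -5.2 0 -1;0 0 0 5.7 -4.6 0 -1;0 0 0 0 0 0 -1' |tail -1
python3 -c "from h import *;arc()"
```

```text
grasp_force: 25.0
t 12.62 crank yaw -76.5 r 70.4 z 0.1225 F [ 0.1  3.9 -2.3] g 25.0 w 0.235
grasp_force: 25.0
t 12.95 crank yaw -93.9 r 69.9 z 0.1226 F [ 2.2  4.6 -3.8] g 25.0 w 0.232
```

```bash
python3 -m handwheel '0 0 0 6.1 -4 0 -1;0 0 0 6.5 -3.3 0 -1;0 0 0 6.8 -2.6 0 -1;0 0 0 0 0 0 -1' |tail -1
python3 -c "from h import *;arc()"
python3 -m handwheel '0 0 0 7.1 -1.9 0 -1;0 0 0 7.2 -1.1 0 -1;0 0 0 7.3 -0.4 0 -1;0 0 0 0 0 0 -1' |tail -1
python3 -c "from h import *;arc()"
python3 -m handwheel '0 0 0 7.3 0.4 0 -1;0 0 0 7.2 1.1 0 -1;0 0 0 7.1 1.9 0 -1;0 0 0 0 0 0 -1' |tail -1
python3 -c "from h import *;arc()"
```

```text
grasp_force: 25.0
t 13.28 crank yaw -111.3 r 69.5 z 0.1227 F [ 3.5  5.6 -4.1] g 25.0 w 0.23
grasp_force: 25.0
t 13.62 crank yaw -129.0 r 69.1 z 0.1228 F [ 4.3  4.6 -6.1] g 25.0 w 0.233
grasp_force: 25.0
t 13.95 crank yaw -146.8 r 68.8 z 0.1228 F [ 4.6  0.8 -5.8] g 25.0 w 0.23
```

```bash
python3 -m handwheel '0 0 0 6.8 2.6 0.5 -1;0 0 0 6.5 3.3 0 -1;0 0 0 6.1 4 0 -1;0 0 0 0 0 0 -1' |tail -1
python3 -c "from h import *;arc()"
python3 -m handwheel '0 0 0 5.7 4.6 0 -1;0 0 0 5.2 5.2 0 -1;0 0 0 4.6 5.7 0 -1;0 0 0 0 0 0 -1' |tail -1
python3 -c "from h import *;arc()"
```

```text
grasp_force: 25.0
t 14.28 crank yaw -165.8 r 68.9 z 0.1224 F [ 2.2 -1.5 -1.1] g 25.0 w 0.232
grasp_force: 25.0
t 14.62 crank yaw 175.1 r 69.0 z 0.1222 F [ 1.  -1.3  2.3] g 25.0 w 0.234
```

```bash
python3 -m handwheel '0 0 0 4 6.1 0 -1;0 0 0 3.3 6.5 0 -1;0 0 0 0 0 0 -1' |tail -1
python3 -c "from h import *;arc()"
python3 -m handwheel '0 0 0 2.6 6.8 0 -1;0 0 0 0 0 0 -1;0 0 0 0 0 0 -1' |tail -1
python3 -c "from h import *;arc()"
python3 -m handwheel '0 0 0 1 3.5 0 -1;0 0 0 0 0 0 -1;0 0 0 0 0 0 -1' |tail -1
python3 -c "from h import *;arc()"
python3 -m handwheel '0 0 0 0.8 3.5 0 -1;0 0 0 0 0 0 -1;0 0 0 0 0 0 -1' |tail -1
python3 -c "from h import *;arc()"
```

```text
grasp_force: 25.0
t 14.87 crank yaw 163.0 r 69.1 z 0.1221 F [-0.8 -1.3  4.4] g 25.0 w 0.233
grasp_force: 25.0
t 15.12 crank yaw 157.6 r 69.3 z 0.1220 F [-1.4  0.   5.5] g 25.0 w 0.232
grasp_force: 25.0
t 15.37 crank yaw 155.1 r 69.3 z 0.1219 F [-2.7 -1.5  6.2] g 25.0 w 0.23
grasp_force: 25.0
t 15.62 crank yaw 152.3 r 69.4 z 0.1219 F [-2.7 -2.6  6.9] g 25.0 w 0.232
```

```bash
python3 -m handwheel '0 0 0 0.7 3.6 -0.5 -1;0 0 0 0 0 0 -1;0 0 0 0 0 0 -1' |tail -1
python3 -c "from h import *;arc()"
python3 -m handwheel '0 0 0 0.5 3.6 0 -1;0 0 0 0 0 0 -1;0 0 0 0 0 0 -1' |tail -1
python3 -c "from h import *;arc()"
python3 -m handwheel '0 0 0 0.3 3.6 0 -1;0 0 0 0 0 0 -1;0 0 0 0 0 0 -1' |tail -1
python3 -c "from h import *;arc()"
```

```text
grasp_force: 25.0
t 15.87 crank yaw 149.3 r 69.3 z 0.1222 F [-1.9 -2.1  4.2] g 25.0 w 0.232
grasp_force: 25.0
t 16.12 crank yaw 146.1 r 69.2 z 0.1222 F [-3.5 -0.6  2.9] g 25.0 w 0.233
grasp_force: 25.0
t 16.37 crank yaw 143.0 r 69.2 z 0.1223 F [-4.2 -0.3  3.2] g 25.0 w 0.234
```

```bash
python3 -m handwheel '0 0 0 0.1 3.6 0 -1;0 0 0 0 0 0 -1;0 0 0 0 0 0 -1' |tail -1
python3 -c "from h import *;arc()"
python3 -m handwheel '0 0 0 -0.1 3.6 0 -1;0 0 0 0 0 0 -1;0 0 0 0 0 0 -1' |tail -1
python3 -c "from h import *;arc()"
python3 - <<'E'
from h import *
c=cam('top');np.savez('top2.npz',**c);d=cam('side')
im=np.hstack([cv2.resize(c['frame'][170:310,280:420],(400,400)),cv2.resize(d['frame'][210:330,250:430],(400,267)).copy() if 0 else cv2.resize(d['frame'][210:350,270:430],(400,400))])
cv2.imwrite('pics/c2.png',cv2.convertScaleAbs(im,alpha=1.6))
E
```

```text
grasp_force: 25.0
t 16.62 crank yaw 140.0 r 69.2 z 0.1223 F [-5.6 -0.6  4.1] g 25.0 w 0.233
grasp_force: 25.0
t 16.87 crank yaw 137.0 r 69.2 z 0.1224 F [-4.5 -0.4  4.1] g 25.0 w 0.231
```

View pics/c2.png

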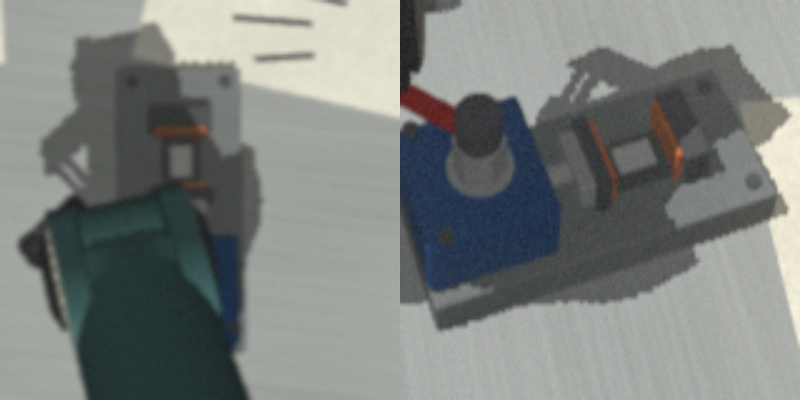

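The side crop (right) shows the crank down on the stud and the jaw's copper face close to the coupon but perhaps not yet tight. The resistance is still only 4 N, so I'll wind on.

```bash
python3 -m handwheel '0 0 0 -0.4 7.3 0.2 -1;0 0 0 0 0 0 -1;0 0 0 0 0 0 -1' |tail -1
python3 -c "from h import *;arc()"
python3 -m handwheel '0 0 0 -0.4 3.6 0 -1;0 0 0 0 0 0 -1;0 0 0 0 0 0 -1' |tail -1
python3 -c "from h import *;arc()"
python3 -m handwheel '0 0 0 -0.6 3.6 0 -1;0 0 0 0 0 0 -1;0 0 0 0 0 0 -1' |tail -1
python3 -c "from h import *;arc()"
python3 -m handwheel '0 0 0 -0.8 3.6 0 -1;0 0 0 0 0 0 -1;0 0 0 0 0 0 -1' |tail -1
python3 -c "from h import *;arc()"
```

```text
grasp_force: 25.0
t 17.22 crank yaw 130.4 r 69.3 z 0.1223 F [-4.3  0.5  4.9] g 25.0 w 0.232
grasp_force: 25.0
t 17.47 crank yaw 127.8 r 69.4 z 0.1223 F [-5.5  0.3  2.9] g 25.0 w 0.235
grasp_force: 25.0
t 17.72 crank yaw 124.4 r 69.4 z 0.1224 F [-3.3  1.5  3.1] g 25.0 w 0.23
grasp_force: 25.0
t 17.97 crank yaw 120.9 r 69.4 z 0.1225 F [-0.2  0.9  0.6] g 25.0 w 0.23
```

```bash
python3 -m handwheel '0 0 0 -1 3.6 0 -1;0 0 0 0 0 0 -1;0 0 0 0 0 0 -1' |tail -1
python3 -c "from h import *;arc()"
python3 -m handwheel '0 0 0 -1.1 3.6 0 -1;0 0 0 0 0 0 -1;0 0 0 0 0 0 -1' |tail -1
python3 -c "from h import *;arc()"
python3 - <<'E'
from h import *
d=cam('side');np.savez('side3.npz',**d)
cv2.imwrite('pics/c3.png',cv2.convertScaleAbs(cv2.resize(d['frame'][220:330,260:420],(800,550),interpolation=cv2.INTER_CUBIC),alpha=1.7))
E
```

```text
grasp_force: 25.0
t 18.22 crank yaw 117.9 r 69.5 z 0.1225 F [0.5 1.  0.2] g 25.0 w 0.231
grasp_force: 25.0
t 18.47 crank yaw 115.2 r 69.9 z 0.1224 F [ 0.2 -0.3 -1.3] g 25.0 w 0.233
```

View pics/c3.png

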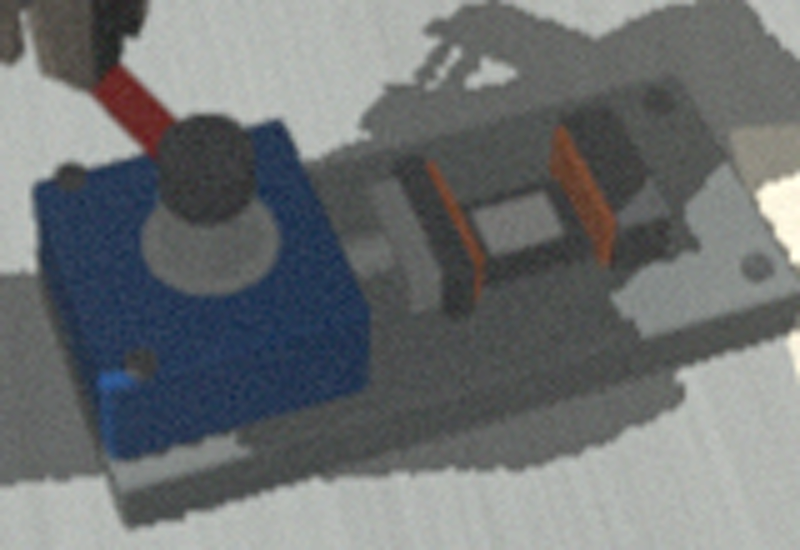

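The side crop shows the crank still on the stud with its arm pointing up-left to the fingers, and the jaw (copper face at crop (455,230)) next to the coupon. I'll check the arm's yaw and the jaw gap in numbers.

Run:
```python
from h import *
for n in ['side0','side1','side3']:
    c=dict(np.load(n+'.npz'));f=c['frame'];hsv=cv2.cvtColor(f,cv2.COLOR_BGR2HSV)
    m=cv2.inRange(hsv,(4,110,60),(18,255,255));m[:225]=0;m[290:]=0;m[:,:325]=0;m[:,395:]=0
    k,l,st,ce=cv2.connectedComponentsWithStats(m)
    for i in range(1,k):
        if st[i,4]>25: print(n,st[i],ce[i].round(1),plane(c,*ce[i],.045).round(4))
    # top plate
m=cv2.inRange(hsv,(0,120,60),(6,255,255))|cv2.inRange(hsv,(174,120,60),(180,255,255));m[:225]=0;m[262:]=0;m[:,:270]=0;m[:,305:]=0
ys,xs=np.nonzero(m);P=np.array([plane(c,x,y,.116)[:2] for x,y in zip(xs,ys)]);print('red px',len(xs),P.mean(0).round(4));r=cv2.fitLine(P.astype(np.float32),cv2.DIST_L2,0,.01,.01).ravel();print('arm yaw',np.degrees(np.arctan2(r[1],r[0])))
print('hub top',plane(c,260+207/5,220+150/5,.132))
d=P.mean(0)-[.5178,-.0400];print(np.degrees(np.arctan2(d[1],d[0])))
```

```text
side0 [370 245  13  27 154] [376.1 258.4] [ 0.6667 -0.0175  0.045 ]
side0 [341 254  11  20  56] [346.1 263.9] [ 0.6067 -0.0191  0.045 ]
side1 [370 245  13  27 150] [376.  258.4] [ 0.6665 -0.0175  0.045 ]
side1 [341 254  11  21  56] [346.2 264. ] [ 0.6067 -0.0196  0.045 ]
side3 [371 246  12  26  72] [377.3 258.4] [ 0.669 -0.018  0.045]
side3 [346 253  10  20  29] [350.7 262.3] [ 0.616  -0.0172  0.045 ]
red px 88 [ 0.4974 -0.001 ]
arm yaw -69.11343
hub top [ 0.5185029  -0.04101671  0.132     ]
117.60686938065186
```

```bash
python3 -m handwheel '0 0 0 -1.3 3.4 0 -1;0 0 0 0 0 0 -1;0 0 0 0 0 0 -1' |tail -1
python3 -c "from h import *;arc()"
python3 -m handwheel '0 0 0 -1.5 3.4 0 -1;0 0 0 0 0 0 -1;0 0 0 0 0 0 -1' |tail -1
python3 -c "from h import *;arc()"
python3 -m handwheel '0 0 0 -1.6 3.3 0 -1;0 0 0 0 0 0 -1;0 0 0 0 0 0 -1' |tail -1
python3 -c "from h import *;arc();print(sensors.read_state()['moment'],sensors.read_state()['qpos'].round(2))"
```

```text
grasp_force: 25.0
t 18.77 crank yaw 112.4 r 70.2 z 0.1223 F [ 1.  -2.4  0.1] g 25.0 w 0.233
grasp_force: 25.0
t 19.02 crank yaw 109.4 r 70.5 z 0.1223 F [ 1.8 -2.4 -1.5] g 25.0 w 0.234
grasp_force: 25.0
t 19.27 crank yaw 106.6 r 70.8 z 0.1223 F [ 3.1 -3.5 -1.7] g 25.0 w 0.233
[-0.89072134 -0.59174645 -0.00312867] [ 0.37  0.42 -0.6   2.02  0.32  0.8   0.46]
```

```bash
cat > jw.py <<'E'
from h import *
def ana(c,lab):
    v,u=np.mgrid[200:350,240:440];u=u.ravel();v=v.ravel();z=c['range_z'][v,u]
    pts=np.stack([(u-c['cx'])/c['fx'],(v-c['cy'])/c['fy']],-1)[:,None].astype(np.float64)
    n=np.array([ray(c,a,b) for a,b in zip(u,v)])
    W=(n*z[:,None]-c['t'])@c['R'];W=W[z>0]
    a=np.radians(7.5);d=W[:,:2]-[.518,-.040];X=d@[np.cos(a),np.sin(a)];Y=d@[-np.sin(a),np.cos(a)];Z=W[:,2]
    hub=(np.hypot(*d.T)<.012)&(Z>.1);print(lab,'hub top z',np.percentile(Z[hub],[10,50,90]).round(4))
    for y0 in(-.02,0.0):
        s=(abs(Y-y0)<.008)&(X>.045)&(X<.19)
        print(y0,[(int(x*1e3),int(1e3*np.median(Z[s&(abs(X-x)<.0015)]))) for x in np.arange(.048,.186,.003) if (s&(abs(X-x)<.0015)).any()])
if __name__=='__main__':
    ana(dict(np.load('side0.npz')),'start');c=cam('side');np.savez('side4.npz',**c);ana(c,'now')
E
python3 jw.py
```

```text
start hub top z [0.1007 0.103  0.1069]
-0.02 [(54, 29), (57, 41), (60, 43), (63, 49), (66, 45), (69, 47), (72, 52), (75, 59), (78, 58), (81, 59), (84, 56), (87, 50), (90, 30), (93, 30), (96, 30), (99, 31), (102, 31), (105, 31), (108, 31), (111, 31), (114, 31), (117, 31), (120, 34), (123, 31), (126, 31), (129, 32), (132, 29), (135, 33), (138, 30), (141, 31), (144, 29), (147, 43), (150, 45), (153, 56), (156, 58), (159, 58), (162, 57), (165, 59), (168, 57), (171, 58), (174, 36), (177, 29), (180, 29), (183, 29)]
0.0 [(51, 51), (54, 51), (57, 51), (60, 55), (63, 56), (66, 56), (69, 56), (72, 58), (75, 60), (78, 60), (81, 59), (84, 57), (87, 57), (93, 38), (96, 38), (99, 37), (102, 38), (105, 41), (108, 41), (111, 42), (114, 41), (117, 41), (120, 41), (123, 41), (126, 41), (129, 41), (132, 39), (135, 38), (138, 37), (141, 36), (144, 29), (147, 44), (150, 56), (153, 59), (156, 59), (159, 60), (162, 60), (165, 61), (168, 60), (171, 59), (174, 58)]
now hub top z [0.1309 0.1322 0.1336]
-0.02 [(54, 30), (57, 30), (60, 29), (63, 30), (66, 29), (69, 42), (72, 48), (75, 48), (78, 50), (81, 52), (84, 59), (87, 58), (90, 59), (93, 57), (96, 50), (99, 31), (102, 31), (105, 32), (108, 33), (111, 31), (114, 32), (117, 30), (120, 31), (123, 30), (126, 35), (129, 30), (132, 30), (135, 31), (138, 31), (141, 31), (144, 30), (147, 44), (150, 42), (153, 57), (156, 58), (159, 57), (162, 59), (165, 55), (168, 57), (171, 58), (174, 31), (177, 29), (180, 29), (183, 29)]
0.0 [(51, 52), (54, 51), (57, 50), (60, 47), (63, 48), (66, 50), (69, 49), (72, 55), (75, 55), (78, 56), (81, 57), (84, 60), (87, 59), (90, 60), (93, 58), (96, 57), (105, 38), (108, 39), (111, 41), (114, 41), (117, 41), (120, 41), (123, 41), (126, 42), (129, 41), (132, 41), (135, 41), (138, 38), (141, 38), (144, 37), (147, 45), (150, 58), (153, 58), (156, 59), (159, 59), (162, 59), (165, 60), (168, 59), (171, 59), (174, 57)]
```

By depth, the screw carriage has moved about 12 mm and the jaw face about 9.5 mm. The coupon was pushed 4.5 mm, so the spring is already compressed and the hub is still seated (132 mm). I'll check for the stop with a few more small steps, bringing the radius back in.

```bash
python3 -m handwheel '0 0 0 -2.5 2.6 0 -1;0 0 0 0 0 0 -1;0 0 0 0 0 0 -1' |tail -1
python3 -c "from h import *;arc()"
python3 -m handwheel '0 0 0 -2.6 2.4 0 -1;0 0 0 0 0 0 -1;0 0 0 0 0 0 -1' |tail -1
python3 -c "from h import *;arc()"
python3 -m handwheel '0 0 0 -2.6 2.4 0 -1;0 0 0 0 0 0 -1;0 0 0 0 0 0 -1' |tail -1
python3 -c "from h import *;arc()"
```

```text
grasp_force: 25.0
t 19.57 crank yaw 103.5 r 71.0 z 0.1224 F [ 1.5 -1.9 -0.8] g 25.0 w 0.237
grasp_force: 25.0
t 19.82 crank yaw 100.6 r 70.9 z 0.1225 F [-0.1  1.5  0.8] g 25.0 w 0.238
grasp_force: 25.0
t 20.07 crank yaw 97.7 r 70.4 z 0.1225 F [-0.1  3.2  2. ] g 25.0 w 0.233
```

```bash
cat > arm.py <<'E'
from h import *
c=cam('side');np.savez('side5.npz',**c);hsv=cv2.cvtColor(c['frame'],cv2.COLOR_BGR2HSV)
m=cv2.inRange(hsv,(0,120,40),(6,255,255))|cv2.inRange(hsv,(174,120,40),(180,255,255));m[:225]=0;m[275:]=0;m[:,:265]=0;m[:,330:]=0
ys,xs=np.nonzero(m);P=np.array([plane(c,x,y,.116)[:2] for x,y in zip(xs,ys)])
D=np.array([depth(c,x,y) for x,y in zip(xs,ys)]);print('z',np.median(D[:,2]))
r=cv2.fitLine(P.astype(np.float32),cv2.DIST_L2,0,.01,.01).ravel();print(len(xs),'line yaw',np.degrees(np.arctan2(r[1],r[0])))
d=P.mean(0)-[.5183,-.0405];print('mean dir',np.degrees(np.arctan2(d[1],d[0])),np.hypot(*d))
import jw;jw.ana(c,'now')
E
python3 arm.py
python3 - <<'E'
from h import *
# edge positions of carriage/jaw by row-averaged brightness-free depth: mean X where Z crosses 40 mm on y=-.02 strip
for n in ['side0','side3','side4','side5']:
    c=dict(np.load(n+'.npz'));v,u=np.mgrid[220:310,320:420];u=u.ravel();v=v.ravel();z=c['range_z'][v,u]
    n_=np.array([ray(c,a,b) for a,b in zip(u,v)]);W=(n_*z[:,None]-c['t'])@c['R'];a=np.radians(7.5);d=W[:,:2]-[.518,-.04]
    X=d@[np.cos(a),np.sin(a)];Y=d@[-np.sin(a),np.cos(a)];Z=W[:,2];s=(abs(Y+.012)<.016)
    A=s&(X>.05)&(X<.11)&(Z>.0545);B=s&(X>.05)&(X<.11)&(Z>.036)&(Z<.0525)&(X<np.median(X[A])-.004);T=(abs(Y)<.01)&(abs(Z-.0415)<.0025)&(X>.1)&(X<.145)
    print(n,'jaw block X',np.percentile(X[A],[5,50,95]).round(4),'rear',np.percentile(X[B],[5,50]).round(4),'top plate',np.median(X[T]).round(4))
E
```

```text
z 0.11569661867910927
92 line yaw -86.29849
mean dir 99.89171285935014 0.04634455304422638
now hub top z [0.1303 0.1318 0.1333]
-0.02 [(54, 30), (57, 28), (60, 29), (63, 29), (66, 29), (69, 42), (72, 51), (75, 46), (78, 49), (81, 51), (84, 59), (87, 59), (90, 58), (93, 58), (96, 48), (99, 30), (102, 33), (105, 30), (108, 32), (111, 31), (114, 30), (117, 33), (120, 30), (123, 30), (126, 31), (129, 31), (132, 30), (135, 33), (138, 30), (141, 30), (144, 31), (147, 43), (150, 49), (153, 57), (156, 59), (159, 56), (162, 59), (165, 54), (168, 57), (171, 57), (174, 30), (177, 29), (180, 29), (183, 29)]
0.0 [(51, 52), (54, 51), (57, 51), (60, 44), (63, 49), (66, 45), (69, 49), (72, 55), (75, 56), (78, 55), (81, 57), (84, 59), (87, 60), (90, 60), (93, 58), (96, 57), (99, 55), (105, 38), (108, 41), (111, 41), (114, 41), (117, 41), (120, 42), (123, 41), (126, 42), (129, 41), (132, 42), (135, 42), (138, 39), (141, 37), (144, 37), (147, 47), (150, 58), (153, 59), (156, 58), (159, 59), (162, 59), (165, 59), (168, 58), (171, 59), (174, 58)]
side0 jaw block X [0.0589 0.0729 0.0859] rear [0.0529 0.0577] top plate 0.1165
side3 jaw block X [0.0698 0.0835 0.0957] rear [0.0532 0.0681] top plate 0.1217
side4 jaw block X [0.0692 0.083  0.0955] rear [0.0531 0.068 ] top plate 0.1224
side5 jaw block X [0.0694 0.0828 0.0957] rear [0.0539 0.0683] top plate 0.1224
```

```bash
for i in 1; do
python3 -m handwheel '0 0 0 -1 1.1 0 -1;0 0 0 0 0 0 -1' |tail -1; python3 -c "from h import *;arc()"
python3 -m handwheel '0 0 0 -1 1.1 0 -1;0 0 0 0 0 0 -1' |tail -1; python3 -c "from h import *;arc()"
python3 -m handwheel '0 0 0 -1.1 1.1 0 -1;0 0 0 0 0 0 -1' |tail -1; python3 -c "from h import *;arc()"
python3 -m handwheel '0 0 0 -1.1 1 0 -1;0 0 0 0 0 0 -1' |tail -1; python3 -c "from h import *;arc()"
python3 -m handwheel '0 0 0 -1.1 1 0 -1;0 0 0 0 0 0 -1' |tail -1; python3 -c "from h import *;arc()"
python3 -m handwheel '0 0 0 -1.1 1 0 -1;0 0 0 0 0 0 -1' |tail -1; python3 -c "from h import *;arc()"
done
```

```text
grasp_force: 25.0
t 20.28 crank yaw 96.7 r 70.1 z 0.1225 F [-0.7  2.2  1.6] g 25.0 w 0.235
grasp_force: 25.0
t 20.45 crank yaw 95.4 r 69.8 z 0.1225 F [-0.6  3.1  3.2] g 25.0 w 0.231
grasp_force: 25.0
t 20.62 crank yaw 94.1 r 69.6 z 0.1225 F [-1.3  3.   3.1] g 25.0 w 0.24
grasp_force: 25.0
t 20.78 crank yaw 92.9 r 69.4 z 0.1224 F [-0.3  2.7  3.1] g 25.0 w 0.235
grasp_force: 25.0
t 20.95 crank yaw 91.7 r 69.6 z 0.1224 F [-1.2  1.9  3.1] g 25.0 w 0.226
grasp_force: 25.0
t 21.12 crank yaw 90.5 r 69.7 z 0.1224 F [-0.7  3.2  3.5] g 25.0 w 0.239
```

```bash
python3 -m handwheel '0 0 0 -1.2 0.9 0 -1;0 0 0 0 0 0 -1' |tail -1; python3 -c "from h import *;arc()"
python3 -m handwheel '0 0 0 -1.2 0.9 0 -1;0 0 0 0 0 0 -1' |tail -1; python3 -c "from h import *;arc()"
python3 -m handwheel '0 0 0 -1.2 0.9 0 -1;0 0 0 0 0 0 -1' |tail -1; python3 -c "from h import *;arc()"
python3 -m handwheel '0 0 0 -1.2 0.8 0 -1;0 0 0 0 0 0 -1' |tail -1; python3 -c "from h import *;arc()"
python3 -m handwheel '0 0 0 -1.2 0.8 0 -1;0 0 0 0 0 0 -1' |tail -1; python3 -c "from h import *;arc()"
python3 -m handwheel '0 0 0 -1.2 0.8 0 -1;0 0 0 0 0 0 -1' |tail -1; python3 -c "from h import *;arc()"
```

```text
grasp_force: 25.0
t 21.28 crank yaw 89.2 r 69.7 z 0.1224 F [-0.8  3.8  2.9] g 25.0 w 0.236
grasp_force: 25.0
t 21.45 crank yaw 88.0 r 69.8 z 0.1224 F [-1.7  3.3  3.4] g 25.0 w 0.234
grasp_force: 25.0
t 21.62 crank yaw 86.7 r 69.9 z 0.1225 F [-0.7  4.6  4.3] g 25.0 w 0.236
grasp_force: 25.0
t 21.78 crank yaw 85.5 r 69.9 z 0.1225 F [-0.6  5.2  3.8] g 25.0 w 0.234
grasp_force: 25.0
t 21.95 crank yaw 84.4 r 70.0 z 0.1225 F [-0.2  4.9  3.5] g 25.0 w 0.229
grasp_force: 25.0
t 22.12 crank yaw 83.2 r 70.1 z 0.1225 F [0.1 6.  3.4] g 25.0 w 0.234
```

```bash
python3 - <<'E'
from h import *
def an(cs):
    out=[]
    for c in cs:
        v,u=np.mgrid[220:310,320:420];u=u.ravel();v=v.ravel();z=c['range_z'][v,u]
        n_=np.array([ray(c,a,b) for a,b in zip(u,v)]);W=(n_*z[:,None]-c['t'])@c['R'];a=np.radians(7.5);d=W[:,:2]-[.518,-.04]
        out.append(np.c_[d@[np.cos(a),np.sin(a)],d@[-np.sin(a),np.cos(a)],W[:,2]])
    X,Y,Z=(np.vstack(out)*1e3).T
    s=(Y>-26)&(Y<-14)&(X>48)&(X<105)
    e=s&(Z>33)&(Z<41); r=X[e&(X<80)]
    t=X[s&(Z>56.5)]; 
    s2=(Y>-5)&(Y<12)&(X>48)&(X<105);t2=X[s2&(Z>57.5)]
    print('rear face',len(r),np.median(r).round(2),'jaw top',np.percentile(t,[10,50,90]).round(2),np.percentile(t2,[10,50,90]).round(2))
L=lambda n:dict(np.load(n+'.npz'))
an([L('side0'),L('side1')]);an([L('side3')]);an([L('side4'),L('side5')]);an([cam('side') for _ in range(4)])
E
python3 -c "from h import *;arc()"
```

```text
rear face 32 65.26 jaw top [63.44 76.44 84.91] [68.82 76.93 84.79]
rear face 16 71.29 jaw top [75.06 86.07 94.  ] [80.44 86.76 94.46]
rear face 26 72.19 jaw top [76.56 86.22 94.6 ] [80.55 86.39 93.85]
rear face 50 71.8 jaw top [75.17 86.46 95.02] [79.61 86.88 94.57]
t 22.32 crank yaw 83.2 r 70.0 z 0.1225 F [-0.1  5.8  3.6] g 25.0 w 0.235
```

The carriage advanced about 11.8 mm and the jaw about 9.7 mm. This fits the stop reached near crank yaw 132°, after which the soft hex contact rode over a corner; that explains the forward push seen near 107°. I'll take up the play once more to confirm the load against the stop.

```bash
python3 -m handwheel '0 0 0 -2.8 2.3 0 -1;0 0 0 0 0 0 -1' |tail -1; python3 -c "from h import *;arc()"
python3 -m handwheel '0 0 0 -3.2 1.9 0 -1;0 0 0 0 0 0 -1' |tail -1; python3 -c "from h import *;arc()"
python3 -m handwheel '0 0 0 -3.3 1.7 0 -1;0 0 0 0 0 0 -1' |tail -1; python3 -c "from h import *;arc()"
python3 -m handwheel '0 0 0 -3.3 1.5 0 -1;0 0 0 0 0 0 -1' |tail -1; python3 -c "from h import *;arc()"
python3 -m handwheel '0 0 0 -3.4 1.3 0 -1;0 0 0 0 0 0 -1' |tail -1; python3 -c "from h import *;arc()"
```

```text
grasp_force: 25.0
t 22.48 crank yaw 80.2 r 70.2 z 0.1225 F [-0.2  4.8  3.5] g 25.0 w 0.229
grasp_force: 25.0
t 22.65 crank yaw 77.6 r 70.4 z 0.1224 F [-1.6  5.2  5.7] g 25.0 w 0.23
grasp_force: 25.0
t 22.82 crank yaw 74.9 r 70.5 z 0.1224 F [-2.6  5.3  5.1] g 25.0 w 0.235
grasp_force: 25.0
t 22.98 crank yaw 72.1 r 70.6 z 0.1223 F [-2.8  5.7  5.1] g 25.0 w 0.238
grasp_force: 25.0
t 23.15 crank yaw 69.0 r 70.6 z 0.1224 F [-2.6  6.   5.4] g 25.0 w 0.233
```

The same resistance comes back 60° further on (about 4.5 N at the knob, 0.32 N m) and the spindle isn't moving, so it's against the stop. Release and rise.

```bash
python3 -m handwheel '0 0 0 0 0 0 1;0 0 0 0 0 0 1;0 0 0 0 0 0 1;0 0 0 0 0 0 1;0 0 0 0 0 0 1' |tail -1
python3 -m handwheel '0 0 0 0 0 0 1;0 0 0 0 0 -10 1;0 0 0 0 0 -25 1;0 0 0 0 0 -30 1;0 0 0 0 0 -35 1' |tail -1
python3 -m handwheel '0 0 0 0 0 0 -1;0 0 0 0 0 0 -1;0 0 0 0 0 0 -1' |tail -1
python3 - <<'E'
from h import *
goto(.4395,.213,.2)
c=cam('wrist');np.savez('w5.npz',**c)
H=np.array([[*depth(c,u,v),u,v] for v in range(0,480) for u in range(150,490) if c['range_z'][v,u]>0])
r=np.hypot(H[:,0]-.518,H[:,1]+.04)
for n,a,b,rr in(('knob',.148,.165,.1),('hub',.126,.14,.03)):
    k=H[(H[:,2]>a)&(H[:,2]<b)&(r<rr)];print(n,len(k),k.mean(0).round(4) if len(k) else '',cv2.minEnclosingCircle(k[:,:2].astype(np.float32)*1000) if len(k) else '')
import jw;c=cam('side');jw.ana(c,'now')
E
```

```text
grasp_force: 0.0
grasp_force: 0.0
grasp_force: 0.0
t 24.2333 pos [0.5433 0.0249 0.2224] yaw 139.78 tilt 0.03 F [ 0.1 -0.  -0.6] w 0.762 g 0.0
 tool shift mm [200.7  76.7  22.3] 
knob 689 [5.400000e-01 2.720000e-02 1.577000e-01 3.182366e+02 2.497242e+02] ((541.2371826171875, 26.35745620727539), 10.986454010009766)
hub 983 [ 5.151000e-01 -3.660000e-02  1.326000e-01  2.402340e+02  2.661984e+02] ((518.0536499023438, -39.6154899597168), 16.895681381225586)
now hub top z [0.1306 0.132  0.1334]
-0.02 [(54, 28), (57, 30), (60, 30), (63, 30), (66, 29), (69, 43), (72, 47), (75, 48), (78, 48), (81, 52), (84, 59), (87, 59), (90, 59), (93, 56), (96, 52), (99, 31), (102, 31), (105, 32), (108, 30), (111, 31), (114, 30), (117, 31), (120, 32), (123, 31), (126, 30), (129, 31), (132, 30), (135, 32), (138, 30), (141, 31), (144, 29), (147, 41), (150, 50), (153, 56), (156, 58), (159, 58), (162, 58), (165, 58), (168, 57), (171, 57), (174, 42), (177, 29), (180, 30), (183, 30)]
0.0 [(51, 52), (54, 50), (57, 49), (60, 49), (63, 47), (66, 49), (69, 51), (72, 55), (75, 55), (78, 55), (81, 57), (84, 59), (87, 59), (90, 60), (93, 58), (96, 58), (105, 37), (108, 40), (111, 41), (114, 42), (117, 40), (120, 42), (123, 42), (126, 40), (129, 42), (132, 42), (135, 41), (138, 38), (141, 37), (144, 36), (147, 48), (150, 58), (153, 60), (156, 59), (159, 59), (162, 59), (165, 59), (168, 59), (171, 59), (174, 58)]
```

The crank still stands seated (hub top 132 mm, knob top 158 mm) and the jaw holds its place. Shut the fingers and go above the green key.

```bash
python3 -m handwheel '0 0 0 33.5 12.8 0 -1;0 0 0 33.5 12.8 0 -1;0 0 0 33.5 12.8 0 -1;0 0 0 33.5 12.8 0 -1;0 0 0 33.5 12.8 0 -1' |tail -1
python3 -m handwheel '0 0 0 33.5 12.8 0 -1;0 0 0 0 0 0 -1;0 0 0 0 0 0 -1;0 0 0 0 0 0 -1;0 0 0 0 0 0 -1' |tail -1
python3 - <<'E'
from h import *
goto(.4395,.213,.06)
c=cam('wrist');np.savez('w6.npz',**c)
hsv=cv2.cvtColor(c['frame'],cv2.COLOR_BGR2HSV)
m=cv2.inRange(hsv,(45,80,30),(85,255,255));k,l,st,ce=cv2.connectedComponentsWithStats(m)
for i in range(1,k):
    if st[i,4]>60:print(st[i],ce[i].round(1),plane(c,*ce[i],.0485).round(4),depth(c,*ce[i]).round(4))
m=cv2.inRange(hsv,(0,150,60),(6,255,255))|cv2.inRange(hsv,(174,150,60),(180,255,255));k,l,st,ce=cv2.connectedComponentsWithStats(m)
for i in range(1,k):
    if st[i,4]>60:print('red',st[i],plane(c,*ce[i],.0485).round(4))
E
```

```text
grasp_force: 0.0
grasp_force: 0.0
t 25.1667 pos [0.4401 0.2122 0.2217] yaw 139.67 tilt 0.08 F [-0.6 -0.5 -0.4] w 0.0 g 0.0
 tool shift mm [  0.9   0.4 161.7] 
[308 212  22  22 394] [318.4 222.9] [0.4399 0.2123 0.0485] [0.4398 0.2124 0.0488]
red [390 141  24  25 459] [0.439  0.322  0.0485]
```

```bash
python3 -m handwheel '0 0 0 0 0 30 -1;0 0 0 0 0 35 -1;0 0 0 0 0 35 -1;0 0 0 0 0 30 -1;0 0 0 0 0 20 -1' |tail -1
python3 -m handwheel '0 0 0 0 0 8 -1;0 0 0 0 0 0 -1;0 0 0 0 0 0 -1;0 0 0 0 0 0 -1' |tail -1
python3 - <<'E'
from h import *
goto(.4399,.2123,.0485)
E
```

```text
grasp_force: 0.0
grasp_force: 0.0
t 25.9667 pos [0.4408 0.2139 0.0656] yaw 139.75 tilt 0.13 F [-0.4  0.5  0.2] w 0.005 g 0.0
 tool shift mm [-0.3 -1.8 17.1]
```

```bash
python3 -m handwheel '0 0 0 0 -1.5 5 -1;0 0 0 0 0 5 -1;0 0 0 0 0 4 -1;0 0 0 0 0 0 -1;0 0 0 0 0 0 -1' |tail -1
python3 -c "from h import *;goto(.4399,.2123,.0485)"
python3 -m handwheel '0 0 0 0 0 1 -1;0 0 0 0 0 1 -1;0 0 0 0 0 0 -1;0 0 0 0 0 0 -1' |tail -1
python3 -c "from h import *;goto(.4399,.2123,.0485)"
python3 -m handwheel '0 0 0 0 0 0.7 -1;0 0 0 0 0 0 -1;0 0 0 0 0 0 -1' |tail -1
python3 -c "from h import *;goto(.4399,.2123,.0485)"
```

```text
grasp_force: 0.0
t 26.3833 pos [0.4386 0.2124 0.0502] yaw 139.8 tilt 0.02 F [ 1.  -0.2 -0.2] w 0.007 g 0.0
 tool shift mm [-1.1  0.8  1.7] 
grasp_force: 0.9
t 26.7167 pos [0.4389 0.2126 0.0485] yaw 139.79 tilt 0.02 F [-0.2 -0.2  2.9] w 0.004 g 0.9
 tool shift mm [-1.   0.5  0. ] 
grasp_force: 2.4
t 26.9667 pos [0.4389 0.2126 0.0479] yaw 139.79 tilt 0.02 F [-1.6  0.1  4.4] w 0.007 g 2.4
 tool shift mm [-1.   0.5 -0.6]
```

```bash
python3 -m handwheel '0 0 0 0 0 0.6 -1;0 0 0 0 0 0 -1;0 0 0 0 0 0 -1' |tail -1
python3 -c "from h import *;goto(.4399,.2123,.0485)"
python3 -m handwheel '0 0 0 0 0 0.5 -1;0 0 0 0 0 0 -1;0 0 0 0 0 0 -1' |tail -1
python3 -c "from h import *;goto(.4399,.2123,.0485)"
python3 -m handwheel '0 0 0 0 0 0.5 -1;0 0 0 0 0 0 -1;0 0 0 0 0 0 -1' |tail -1
python3 -c "from h import *;goto(.4399,.2123,.0485)"
```

```text
grasp_force: 3.5
t 27.2167 pos [0.4389 0.2126 0.0475] yaw 139.79 tilt 0.03 F [-0.9 -0.5  6.6] w 0.003 g 3.5
 tool shift mm [-0.9  0.4 -1. ] 
grasp_force: 5.9
t 27.4667 pos [0.4389 0.2126 0.0474] yaw 139.79 tilt 0.04 F [-3.5 -0.9 12. ] w 0.006 g 5.9
 tool shift mm [-1.   0.4 -1.1] 
grasp_force: 8.6
t 27.7167 pos [0.4389 0.2126 0.0473] yaw 139.8 tilt 0.07 F [-3.3 -2.3 16.6] w 0.003 g 8.6
 tool shift mm [-0.9  0.4 -1.2]
```

The key has felt 16.6 N, between the 6 N needed and the 35 N limit. Rise and hand in.

```bash
python3 -m handwheel '0 0 0 0 0 -5 -1;0 0 0 0 0 -20 -1;0 0 0 0 0 -35 -1;0 0 0 0 0 -35 -1;0 0 0 0 0 -20 -1' |tail -1
python3 -m handwheel '0 0 0 0 0 0 -1;0 0 0 0 0 0 -1;0 0 0 0 0 0 -1;0 0 0 0 0 0 -1' |tail -1
python3 -c "
from h import *
goto(.4399,.2123,.15);print(manip.sign_off())"
```

```text
grasp_force: 0.0
grasp_force: 0.0
t 28.4667 pos [0.4378 0.2117 0.1596] yaw 139.78 tilt 0.16 F [0.  0.7 0.3] w 0.004 g 0.0
 tool shift mm [-1.2  1.8  9.6] 
the job is handed in; nothing more can be done
None
```

Handed in at 28.5 s, verdict not shown: the crank was seated and released, wound by its knob to the stop (inferred from jaw travel and force, since the spindle can't be read; it seemed to ride over a hex corner there), and the green key was then pressed to about 17 N.

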